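# Stand the tipped plaster bats back in the drying rack

### The job

Two of the four plaster bats in the wooden drying rack have tipped forward and lean towards the robot. Push each of these back over with the fingertips so that all four stand in their bays leaning on the rear rail. Do not lift or carry any bat, and leave the two that already lean back and everything else on the bench where they are.

Things in the scene. Friction and masses are not known exactly. Their poses are not given: they have to be found in the camera images.
- rack: wooden drying rack, fixed, 120 mm deep (x) x 490 wide (y) x 118 high. Origin at the centre of its underside; x points to the rear (away from the robot), y along the rack. Four bays side by side, centred at y = +168, +56, -56, -168 mm, parted by dividers 5 mm thick, 30 mm tall. End boards 110 mm deep, 16 mm thick, 118 mm high at y = +-236 mm
- rack_slot (a point): middle of the rack's slot, on its floor, 18 mm above the bench; the slot is 26 mm wide in x, runs along y between two lips 12 mm high and 10 mm thick, and the bats' lower edges stand in it
- rack_front_rail (a point): middle of the front rail, a round wooden bar of 10 mm diameter along y, 40 mm forward of the rack's centre line and 103 mm up. A bat tipped forward rests on it, top edge about 51 mm forward of its foot and 160 mm above the bench, about 50 mm of it free above the rail
- rack_rear_rail (a point): middle of the rear rail, a like bar 40 mm behind the centre line and 103 mm up. A bat pushed upright and about 7 degrees beyond drops back onto it by itself and then leans back 14 to 20 degrees. The push needs only 1 to 3 N near the top
- bat_a: off-white plaster slab with a round brown mark on each face, 18 mm thick (x) x 100 mm wide (y) x 150 mm tall (z), about 0.3 kg, loose, standing in one of the bays. Origin on its mid-plane, 13.3 mm above the middle of its lower edge; z runs up the slab, x is normal to its faces, away from the robot. Leans about 20 degrees, forward or back
- bat_a_top (a point): middle of the top edge of bat_a; axes as the bat's
- bat_b: off-white plaster slab with a round brown mark on each face, 18 mm thick (x) x 100 mm wide (y) x 150 mm tall (z), about 0.3 kg, loose, standing in one of the bays. Origin on its mid-plane, 13.3 mm above the middle of its lower edge; z runs up the slab, x is normal to its faces, away from the robot. Leans about 20 degrees, forward or back
- bat_b_top (a point): middle of the top edge of bat_b; axes as the bat's
- bat_c: off-white plaster slab with a round brown mark on each face, 18 mm thick (x) x 100 mm wide (y) x 150 mm tall (z), about 0.3 kg, loose, standing in one of the bays. Origin on its mid-plane, 13.3 mm above the middle of its lower edge; z runs up the slab, x is normal to its faces, away from the robot. Leans about 20 degrees, forward or back
- bat_c_top (a point): middle of the top edge of bat_c; axes as the bat's
- bat_d: off-white plaster slab with a round brown mark on each face, 18 mm thick (x) x 100 mm wide (y) x 150 mm tall (z), about 0.3 kg, loose, standing in one of the bays. Origin on its mid-plane, 13.3 mm above the middle of its lower edge; z runs up the slab, x is normal to its faces, away from the robot. Leans about 20 degrees, forward or back
- bat_d_top (a point): middle of the top edge of bat_d; axes as the bat's
- glaze_jar: glass jar with blue cap, 56 mm across, 75 mm high, loose, bystander near the front right of the rack; origin under its centre
- slip_cup: blue cup, 60 mm across, 65 mm high, loose, bystander near the front left of the rack; origin under its centre
- clay_bowl: terracotta bowl, 100 mm across, 50 mm high, loose, bystander beyond the rack; origin under its centre
- kiln_prop: upright pale cylinder, 44 mm across, 100 mm high, loose, bystander beyond the rack; origin under its centre
- bud_vase: small terracotta vase, 76 mm across, 115 mm high, loose, bystander to the right; origin under its centre
- slip_brush: brush lying on the bench to the left, loose, bystander; its long side is its x axis
Mind the look-alikes: they are no part of the job. What is shaped like the bat_c but red is not meant.

How it is judged:
By the outcome, as a careful person would: the job done as asked, in the order asked, and still so for the second after the job is handed in, with the robot touching nothing.
It also fails if it takes over 43 s, if anything falls off the work surface, if the arm or the gripper's body presses on something with over 40 N, if the wrist force passes 120 N, or if a joint passes its speed limit or range.

### The arm

A 6-joint arm with a two-finger parallel gripper is mounted at the origin on the work surface. World frame = base frame: x ahead of the robot, y to its left, z up, the work surface at z = 0. Lengths are in mm, angles in rad, forces in N, time in s.
With the tool pointing down it reaches from about 300 to 750 mm from the base axis. Payload 8.5 kg.
Tool frame: the origin (TCP) lies midway between the tips of the shut fingers; the grasp point (between the pads) lies ctrl.pinch_z behind it (ctrl.pinch_z is the distance from the TCP to the grasp point, in mm); y points along the fingers, x is the direction in which the jaws open and shut, and the axes are right-handed (so a half turn about y gives the same grasp; the last joint's range is limited). The gripper opens to 88 mm and grips with 3 to 60 N. Pads are 18 mm wide; open, the fingers measure 123 mm over their backs; the gripper's body (75 mm by 187 mm) begins 45 mm behind the grasp point.
Start: joints at [-1.345, 0.381, 1.297, -0, 1.464, -0.215], TCP at [234.657, -497.41, 206.748] pointing down, gripper open.
Joint ranges: [-3.11, 3.11], [-0.89, 2.33], [0.22, 2.48], [-1.42, 4.56], [0.17, 2.85], [-2.88, 2.88]. Speed limits (rad/s): [2.39, 2.39, 3.14, 3.14, 3.14, 3.14].

### API

Orientations are given as [roll, pitch, yaw] about the fixed x, y, z axes, in that order (R = Rz(yaw) Ry(pitch) Rx(roll)).
In Python, from station import ctrl gives the robot as it stands.
- The arm moves only by the shell command python3 -m inch 'ROWS' [OPENING] [FORCE]. ROWS is JSON, a list of rows, each a list of 6 numbers: the shift along the tool's x, y, z in mm, then the turn, a rotation vector about the tool's x, y, z in rad. In form: [[dx, dy, dz, rx, ry, rz], ...]. A call has 1 to 12 rows; each row is the pose to reach, as a shift and turn from the pose measured when the call began, along the tool's axes at that moment; what a row does not reach only later rows make up. A row lasts 1/10 s, in which the tool goes at most 50 mm and 8.59 degrees, less where a joint would pass 70% of its speed; a pose out of reach is approached as far as the arm can. A call with a gripper value outside its range is refused whole. OPENING is the closure, from 0 (fully open) to 1 (shut), set as the call begins (- or left out, the last holds). The fingers move at their own pace and stop on an object; FORCE is the grip in N (left out, the last holds). Time passes only in rows, so rows that repeat a pose let the fingers close. It gives the time, the measured TCP pose, the force and the opening at its end, in the units of the state.
- ctrl.observe(): the state, without advancing time (a new reading comes with each control period).
- ctrl.read_camera(name): name is "side" or "top" or "wrist"; returns the picture (384x512x3 uint8, red, green, blue); there is no depth.
- ctrl.get_calibration(name): a dict with "mtx" (3x3 intrinsics, pixels), "k1" (the pictures are not rectified: a ray, as slopes to the right and down, at radius r is drawn at 1 + k1 r^2 times it, then the intrinsics apply), "xyz" and "attitude" of the camera in the world. Camera axes: x right, y up, looking along -z (the intrinsics and any distortion apply to the point x, -y, -z); pixel columns grow to the right and rows downward; lengths in mm; the calibration is good to about 2 mm. A picture is of the moment at which its call begins: read the wrist's pose just before it. get_calibration takes no time and is no camera call; for the wrist camera it gives the pose at the moment of the call.
- ctrl.sign_off(): hands the job in, once; it reports no verdict.
The state is a dict: "clock": time; "joint_positions": joint angles; "joint_velocities": joint speeds; "joint_efforts": joint torques, N m; "tcp_pos": TCP position; "eef_rot": TCP orientation; "contact_force": force on the tool from outside, world axes, zero at the start; "moment": the same for the moment, N m; "gripper_width": finger opening in mm.
Only numpy, scipy, OpenCV 4.12 (cv2) and the standard library are available. Lean on these libraries where they do the work, as an engineer would, in place of code of your own. Each camera call takes 0.05 s, during which the arm holds its last target.

## Working session

There is one attempt and no reset: what is moved stays moved. The work goes in short steps, Python scripts to look and compute and a shell command to move; the robot and the scene stay as the last step left them, time stands still between calls to the robot, and variables do not carry over. Pictures are saved under pics/ and viewed, and the job is handed in when it is done.

```bash
mkdir -p pics; ls; python3 - <<'E'
from station import ctrl
import cv2
print(ctrl.observe(), ctrl.pinch_z)
for n in("top","side","wrist"):
    c=ctrl.get_calibration(n); print(n,c)
    im=ctrl.read_camera(n); cv2.imwrite(f"pics/{n}0.png",im[:,:,::-1])
E
```

```text
pics
{'clock': 0.0, 'joint_positions': array([-1.34530315e+00,  3.81184784e-01,  1.29824710e+00,  9.94216561e-06,
        1.46359493e+00, -2.15278849e-01]), 'joint_velocities': array([ 1.53477352e-04,  2.12885187e-03,  7.31942727e-05,  1.65424737e-03,
       -6.44680428e-04,  9.51972207e-04]), 'joint_efforts': array([-1.21671892e-03, -4.37930810e+01, -2.24563497e+01,  7.13222846e-02,
        3.51941027e-02, -1.42207364e-04]), 'tcp_pos': array([ 234.58813257, -497.10609515,  206.14843323]), 'eef_rot': array([-1.57048031e+00,  1.39894322e-03, -1.13002515e+00]), 'contact_force': array([-0.05852251, -0.43627515, -0.31698224]), 'moment': array([-0.00781439, -0.01451704, -0.00464924]), 'gripper_width': 88.49480724801388} 18.700000000000003
top {'mtx': array([[416.27663043,   0.        , 256.08088677],
       [  0.        , 416.27663043, 191.68828323],
       [  0.        ,   0.        ,   1.        ]]), 'k1': 0.007098613089500949, 'xyz': array([ 365.8490213 ,  -28.17517185, 1553.19949595]), 'attitude': array([ 0.09374587,  0.01605355, -1.56293065])}
side {'mtx': array([[438.49958596,   0.        , 261.64333905],
       [  0.        , 438.49958596, 186.60056365],
       [  0.        ,   0.        ,   1.        ]]), 'k1': 0.01947828892131559, 'xyz': array([ 181.45627369, -931.71206925, 1202.1944316 ]), 'attitude': array([ 0.73079534,  0.00198685, -0.31214912])}
wrist {'mtx': array([[344.34606305,   0.        , 258.35464392],
       [  0.        , 344.34606305, 198.63492522],
       [  0.        ,   0.        ,   1.        ]]), 'k1': -0.05900921534915029, 'xyz': array([ 304.79500165, -463.75890132,  383.83818995]), 'attitude': array([-0.3064328 ,  0.00138582, -1.12936863])}
```

View pics/top0.png

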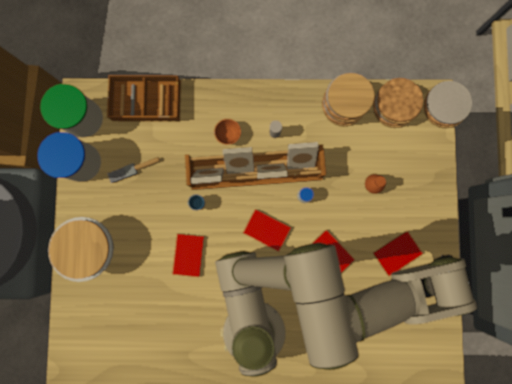

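View pics/side0.png

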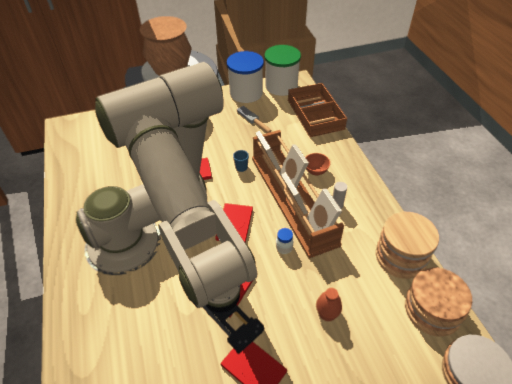

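View pics/wrist0.png

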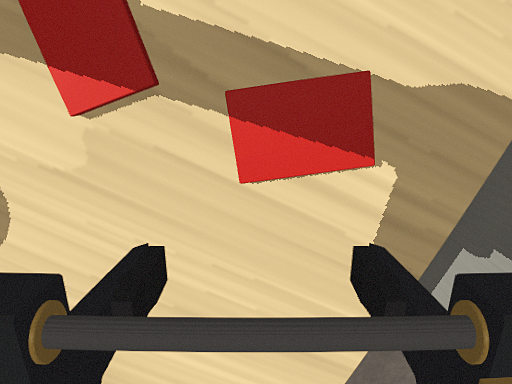

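```bash
python3 - <<'E'
import cv2
a=cv2.imread("pics/top0.png")[135:215,170:340]; b=cv2.imread("pics/side0.png")[120:270,200:370]
cv2.imwrite("pics/z1.png",cv2.resize(a,None,fx=4.5,fy=4.5,interpolation=2)); cv2.imwrite("pics/z2.png",cv2.resize(b,None,fx=4,fy=4,interpolation=2))
E
cat > h.py <<'E'
import numpy as np, cv2
from scipy.spatial.transform import Rotation as R
from station import ctrl
def rays(n,uv,c=None):
    c=c or ctrl.get_calibration(n)
    K=c["mtx"]; uv=np.atleast_2d(uv).astype(float)
    d=(uv-[K[0,2],K[1,2]])/[K[0,0],K[1,1]]
    u=d.copy()
    for _ in range(20): u=d/(1+c["k1"]*(u**2).sum(1,keepdims=True))
    v=np.c_[u[:,0],-u[:,1],-np.ones(len(u))]
    return c["xyz"], R.from_euler("xyz",c["attitude"]).apply(v)
def plane(n,uv,z,c=None):
    o,v=rays(n,uv,c); return o+v*((z-o[2])/v[:,2])[:,None]
def proj(n,P,c=None):
    c=c or ctrl.get_calibration(n)
    q=R.from_euler("xyz",c["attitude"]).inv().apply(np.atleast_2d(P)-c["xyz"])
    u=np.c_[q[:,0]/-q[:,2],q[:,1]/q[:,2]]
    u=u*(1+c["k1"]*(u**2).sum(1,keepdims=True)); K=c["mtx"]
    return u*[K[0,0],K[1,1]]+[K[0,2],K[1,2]]
E
```

```text
(no output)
```

View pics/z1.png

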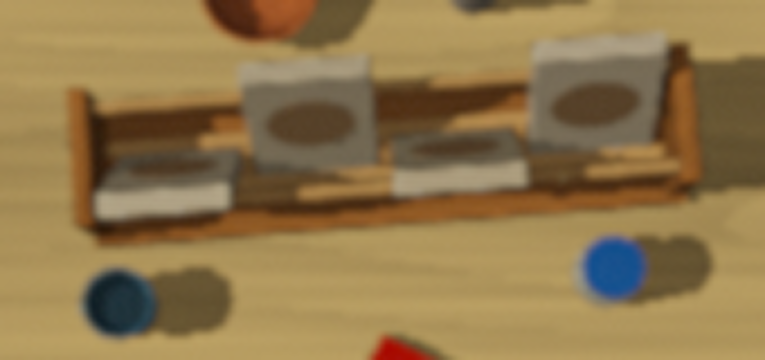

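View pics/z2.png

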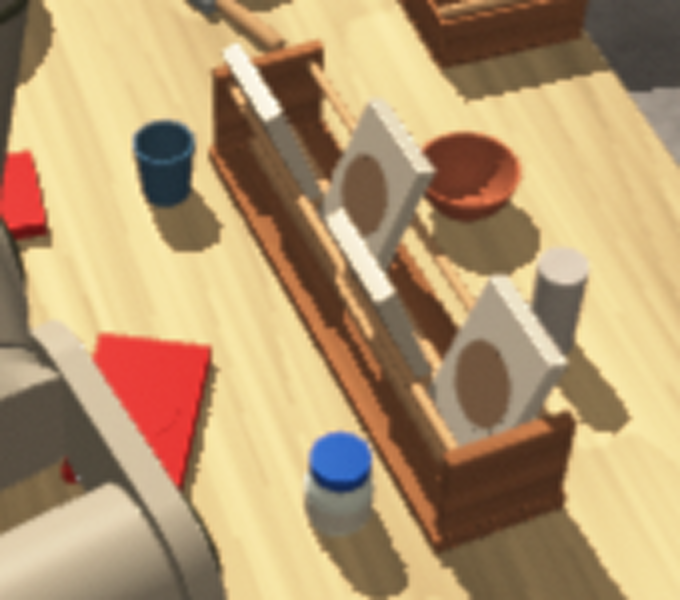

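```bash
python3 - <<'E'
from h import *
z=lambda p:np.array(p)/4.5+[170,135]-.4
T=plane("top",z([[97,205],[233,195],[393,184],[527,173]]),160)   # top edges ends, mid-thickness
print(T.round(1)); print("bat1",T[:2].mean(0).round(1),"bat3",T[2:].mean(0).round(1))
E_=plane("top",z([[68,92],[78,226],[690,45],[700,193]]),118) # outer corners end boards
print("endboards",E_.round(1)); c=E_.mean(0); print("rack c",c.round(1))
d=(E_[:2].mean(0)-E_[2:].mean(0)); print("len",np.linalg.norm(d),"yaw",np.arctan2(-d[0],d[1]))
e=T[0]-T[3]; print("yaw2",np.arctan2(-e[0],e[1]))
s=lambda p:np.array(p)/4.+[200,120]-.4
S=plane("side",s([[230,48],[278,112],[335,220],[388,293]]),160); print("side",S.round(1))
print("cup, jar",plane("top",z([[120,302],[614,268]]),70).round(1))
E
```

```text
[[ 534.4  214.9  160. ]
 [ 542.6  112.8  160. ]
 [ 551.6   -7.2  160. ]
 [ 560.5 -107.6  160. ]]
bat1 [538.5 163.9 160. ] bat3 [556.  -57.4 160. ]
endboards [[ 627.9  246.8  118. ]
 [ 523.1  236.6  118. ]
 [ 667.2 -236.1  118. ]
 [ 551.6 -243.   118. ]]
rack c [592.4   1.1 118. ]
len 482.49217509698315 yaw 0.0702932137071261
yaw2 0.08062482105788488
side [[ 532.4  215.7  160. ]
 [ 546.7  122.8  160. ]
 [ 550.1  -13.8  160. ]
 [ 563.  -101.2  160. ]]
cup, jar [[ 467.7  210.5   70. ]
 [ 497.4 -181.7   70. ]]
```

```bash
python3 -m inch '[[-12,0,18,0,0.02,0],[-35,0,53,0,0.05,0],[-60,0,90,0,0.08,0],[-85,0,127,0,0.11,0],[-110,0,164,0,0.15,0],[-135,0,201,0,0.18,0],[-160,0,239,0,0.21,0],[-185,0,276,0,0.25,0],[-215,0,320,0,0.28,0],[-245,0,365,0,0.32,0],[-270,0,402,0,0.35,0],[-283,0,421,0,0.36,0]]' 0.5 10
python3 -m inch '[[0,0,0,0,0,0],[0,0,0,0,0,0],[0,0,0,0,0,0]]'
python3 - <<'E'
from h import *
s=ctrl.observe();print(s["tcp_pos"],s["eef_rot"],s["gripper_width"],s["clock"])
E
```

```text
clock: 1.35
tcp_pos: [495.6, -58.4, 206.5]
eef_rot: [-1.571, 0.002, -1.488]
contact_force: [-1.1, -1.2, -0.2]
gripper_width: 44.2
clock: 1.65
tcp_pos: [495.1, -59.4, 206.4]
eef_rot: [-1.571, 0.002, -1.489]
contact_force: [-0.8, -0.7, 0.0]
gripper_width: 43.6
[495.11000533 -59.4169174  206.41961428] [-1.57147240e+00  1.54967754e-03 -1.48914139e+00] 43.60873513450775 1.65
```

```bash
python3 -m inch '[[0,15,0,0,0,0],[1,32,0,0,0,0],[2,50,0,0,0,0],[2,62,0,0,0,0],[2,64,0,0,0,0],[2,64,0,0,0,0]]'
python3 - <<'E'
from h import *
cv2.imwrite("pics/w1.png",ctrl.read_camera("wrist")[:,:,::-1])
E
```

```text
clock: 2.25
tcp_pos: [495.0, -62.2, 142.6]
eef_rot: [-1.572, 0.002, -1.491]
contact_force: [0.1, -0.4, 0.4]
gripper_width: 43.4
```

View pics/w1.png

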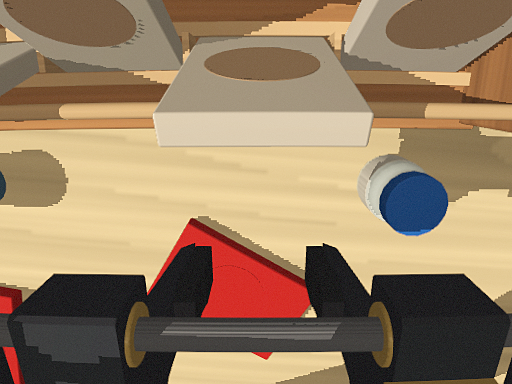

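The picture shows the bat tipped forward, with its top edge at cols 155–373 and rows 112–146, centred on and square to the fingers (about cols 205–310). I'll push it now.

```bash
python3 -m inch '[[0,0,8,0,0,0],[0,0,18,0,0,0],[0,0,27,0,0,0],[0,0,33,0,0,0],[0,0,39,0,0,0],[0,0,45,0,0,0],[0,0,51,0,0,0],[0,0,57,0,0,0],[0,0,63,0,0,0],[0,0,69,0,0,0],[0,0,75,0,0,0],[0,0,80,0,0,0]]'
python3 - <<'E'
from h import *
cv2.imwrite("pics/w2.png",ctrl.read_camera("wrist")[:,:,::-1])
E
```

```text
clock: 3.5
tcp_pos: [575.5, -55.6, 143.0]
eef_rot: [-1.571, 0.001, -1.49]
contact_force: [0.1, 0.4, 0.4]
gripper_width: 44.2
```

View pics/w2.png

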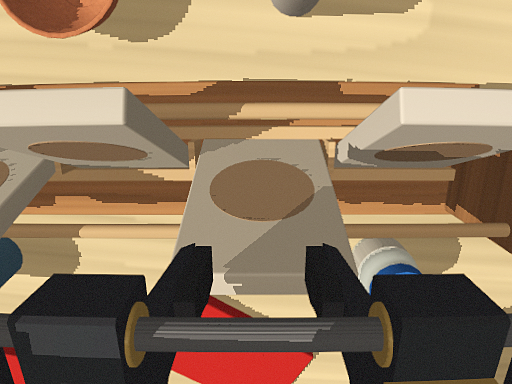

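```bash
python3 - <<'E'
from h import *
print(plane("wrist",[[180,275],[352,270],[265,290],[205,140],[325,140]],160).round(1)); print(plane("wrist",[[205,140],[325,140]],20).round(1), proj("wrist",ctrl.observe()["tcp_pos"]),proj("wrist",[[562,-8,142],[562,-107,142]]))
cv2.imwrite("pics/s2.png",cv2.resize(ctrl.read_camera("side")[120:270,200:370,::-1],None,fx=4,fy=4,interpolation=2))
E
```

```text
[[ 557.   -15.4  160. ]
 [ 567.4 -105.7  160. ]
 [ 551.8  -61.   160. ]
 [ 629.2  -26.2  160. ]
 [ 633.8  -81.9  160. ]]
[[ 608.2   -6.    20. ]
 [ 616.7 -110.2   20. ]] [[258.76438905 235.03723783]] [[174.06913528 250.4170637 ]
 [344.81476224 263.01012486]]
```

View pics/s2.png

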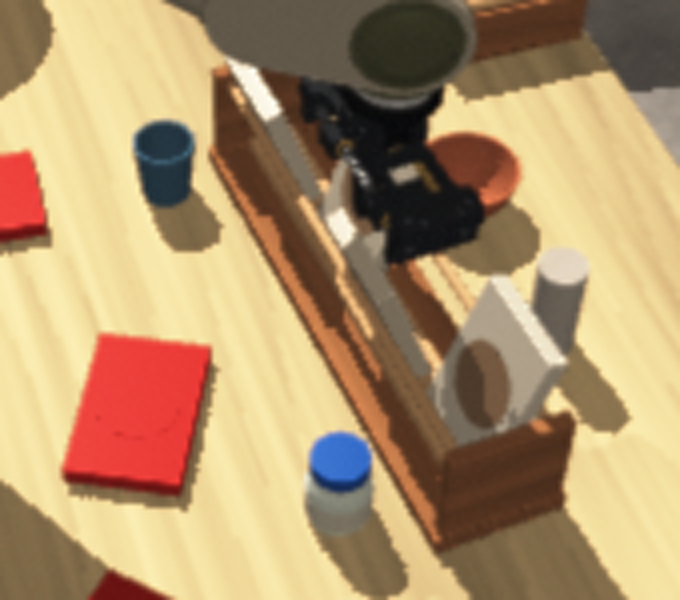

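```bash
python3 - <<'E'
from h import *
a=cv2.imread("pics/w2.png")[125:315,150:375]
cv2.imwrite("pics/z3.png",cv2.resize(a,None,fx=3.1,fy=3.1,interpolation=2))
print(ctrl.get_calibration("wrist"))
tcp=ctrl.observe()["tcp_pos"]
for h in(0,10,20,30,40): print(h,proj("wrist",[tcp+[-1.8,22,h],tcp+[1.8,-22,h]]).round())
u=np.array([.997,.08,0]);w=np.array([-.08,.997,0]);f=np.array([607,-53.5,22.])
for deg in(20,15,10,5,0):
    t=np.radians(deg);n=u*np.cos(t)+[0,0,np.sin(t)];k=-u*np.sin(t)+[0,0,np.cos(t)]
    P=[f+150*k+s*9*n+y*50*w for s in(1,-1) for y in(1,-1)]
    print(deg,proj("wrist",P).round().tolist())
E
```

```text
{'mtx': array([[344.34606305,   0.        , 258.35464392],
       [  0.        , 344.34606305, 198.63492522],
       [  0.        ,   0.        ,   1.        ]]), 'k1': -0.05900921534915029, 'xyz': array([652.91007921, -49.34085141, 320.49761652]), 'attitude': array([-3.06602206e-01,  1.29852153e-03, -1.48943797e+00])}
0 [[219. 235.]
 [298. 235.]]
10 [[217. 243.]
 [300. 243.]]
20 [[215. 251.]
 [302. 251.]]
30 [[213. 260.]
 [305. 260.]]
40 [[210. 271.]
 [308. 271.]]
20 [[161.0, 273.0], [358.0, 274.0], [167.0, 295.0], [352.0, 295.0]]
15 [[157.0, 254.0], [362.0, 254.0], [163.0, 280.0], [356.0, 280.0]]
10 [[154.0, 231.0], [366.0, 231.0], [159.0, 261.0], [360.0, 262.0]]
5 [[150.0, 205.0], [369.0, 206.0], [155.0, 240.0], [364.0, 240.0]]
0 [[148.0, 177.0], [372.0, 178.0], [151.0, 215.0], [368.0, 215.0]]
```

View pics/z3.png

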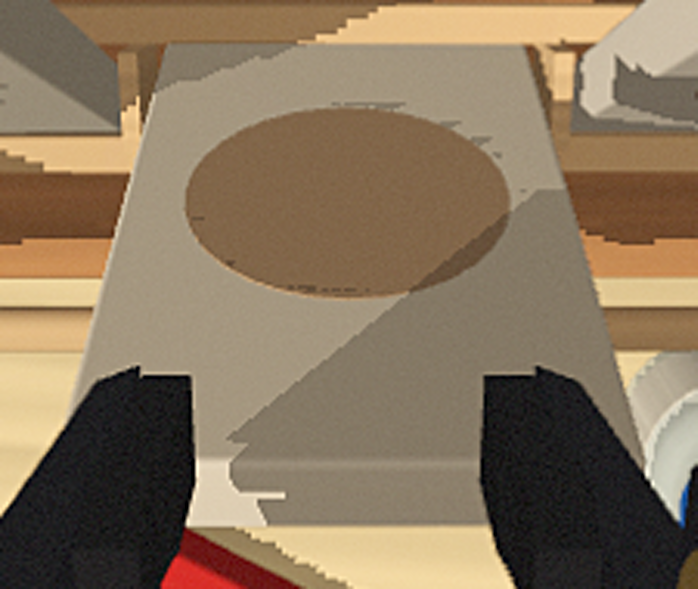

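The picture shows the bat still at its full 20° forward lean, with its top edge at rows 273–295. The half-open fingertips passed above it, about 30 mm higher than the TCP by their pixels at (212,246) and (306,246). I'll back off and shut the fingers so the tips reach the TCP, then check again.

```bash
python3 -m inch '[[0,-5,0,0,0,0],[0,-10,-10,0,0,0],[0,-10,-25,0,0,0],[0,-10,-40,0,0,0],[0,-10,-55,0,0,0],[0,-5,-70,0,0,0],[0,0,-78,0,0,0],[0,0,-80,0,0,0]]'
python3 -m inch '[[0,0,0,0,0,0],[0,0,0,0,0,0],[0,0,0,0,0,0],[0,0,0,0,0,0],[0,0,0,0,0,0],[0,0,0,0,0,0]]' 1 20
python3 - <<'E'
from h import *
cv2.imwrite("pics/w3.png",ctrl.read_camera("wrist")[:,:,::-1])
tcp=ctrl.observe()["tcp_pos"]
for h in(0,10,20,30,40): print(h,proj("wrist",[tcp+[9,0.7,h],tcp+[0,0,h],tcp+[9,10,h],tcp+[9,-10,h]]).round().tolist())
E
```

```text
clock: 4.4
tcp_pos: [494.7, -62.0, 142.8]
eef_rot: [-1.571, 0.001, -1.491]
contact_force: [-0.5, -0.4, 0.7]
gripper_width: 44.1
clock: 5.0
tcp_pos: [494.8, -62.0, 142.8]
eef_rot: [-1.571, 0.001, -1.49]
contact_force: [0.3, 0.7, -0.6]
gripper_width: 0.8
0 [[259.0, 220.0], [259.0, 235.0], [242.0, 219.0], [278.0, 221.0]]
10 [[259.0, 227.0], [259.0, 243.0], [241.0, 226.0], [279.0, 228.0]]
20 [[259.0, 235.0], [259.0, 251.0], [240.0, 233.0], [280.0, 236.0]]
30 [[259.0, 243.0], [259.0, 260.0], [239.0, 242.0], [281.0, 245.0]]
40 [[259.0, 253.0], [259.0, 271.0], [238.0, 251.0], [283.0, 255.0]]
```

View pics/w3.png

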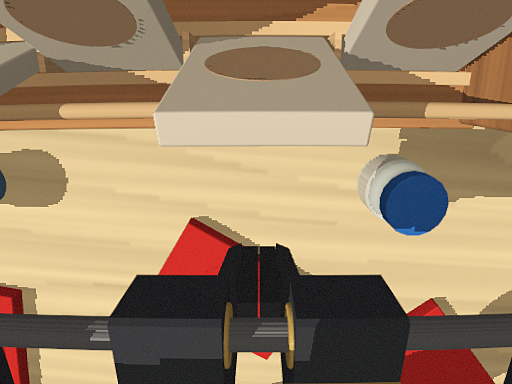

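```bash
python3 - <<'E'
from h import *
im=ctrl.read_camera("side")[:,:,::-1].copy()
tcp=ctrl.observe()["tcp_pos"]
p=proj("side",[tcp+[0,0,h] for h in(0,20,40,60)]); print(p.round(1))
o=(np.array([p[0,0]-50,p[0,1]-70])).astype(int); a=im[o[1]:o[1]+110,o[0]:o[0]+110]
print(o); cv2.imwrite("pics/s3.png",cv2.resize(a,None,fx=5,fy=5,interpolation=2))
E
```

```text
[[272.  192.6]
 [272.1 188.4]
 [272.2 184.2]
 [272.3 179.9]]
[221 122]
```

View pics/s3.png

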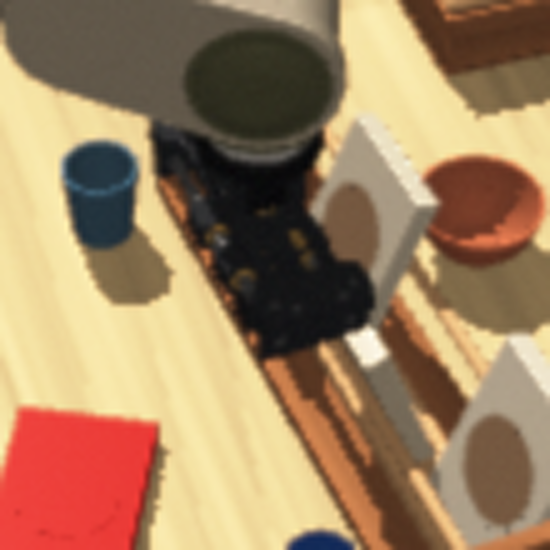

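```bash
python3 -m inch '[[0,8,8,0,0,0],[0,18,16,0,0,0],[0,24,24,0,0,0],[0,25,32,0,0,0],[0,25,38,0,0,0],[0,25,43,0,0,0],[0,25,48,0,0,0],[0,25,53,0,0,0],[0,25,53,0,0,0]]'
python3 - <<'E'
from h import *
cv2.imwrite("pics/w4.png",ctrl.read_camera("wrist")[:,:,::-1])
E
```

```text
clock: 6.0
tcp_pos: [548.1, -57.7, 117.8]
eef_rot: [-1.571, 0.001, -1.49]
contact_force: [-0.2, -0.3, -0.3]
gripper_width: 0.4
```

View pics/w4.png

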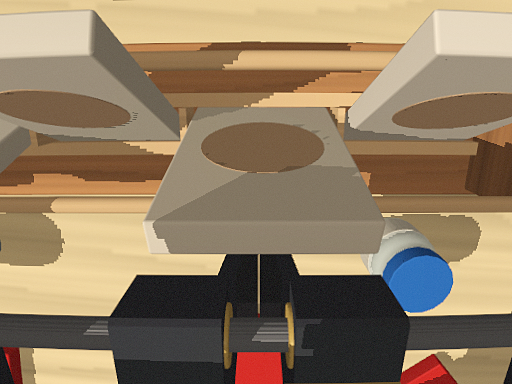

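Now the bat's front edge (row 253) hides the fingertips, so they are below its top and in front of its face. I'll keep pushing.

```bash
python3 -m inch '[[0,0,5,0,0,0],[0,0,10,0,0,0],[0,0,15,0,0,0],[0,0,20,0,0,0],[0,0,25,0,0,0],[0,0,25,0,0,0]]'
python3 - <<'E'
from h import *
cv2.imwrite("pics/w5.png",ctrl.read_camera("wrist")[:,:,::-1])
E
```

```text
clock: 6.65
tcp_pos: [573.2, -55.7, 117.6]
eef_rot: [-1.571, 0.001, -1.49]
contact_force: [-0.6, 1.0, 0.0]
gripper_width: 0.4
```

View pics/w5.png

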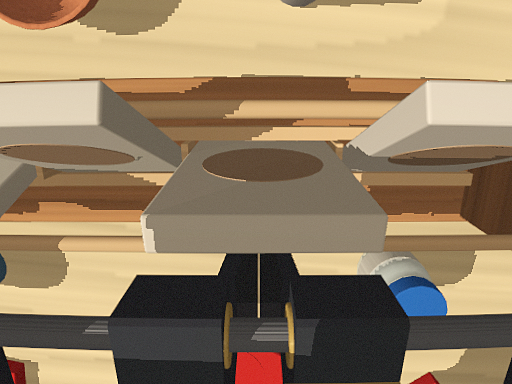

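The bat is turning with the fingers: its edge stays at rows 213–252 while the background moves. I'll continue.

```bash
python3 -m inch '[[0,0,5,0,0,0],[0,0,10,0,0,0],[0,0,15,0,0,0],[0,0,20,0,0,0],[0,0,25,0,0,0],[0,0,29,0,0,0],[0,0,33,0,0,0],[0,0,37,0,0,0],[0,0,41,0,0,0],[0,0,44,0,0,0],[0,0,44,0,0,0]]'
python3 - <<'E'
from h import *
cv2.imwrite("pics/w6.png",ctrl.read_camera("wrist")[:,:,::-1])
E
```

```text
clock: 7.8
tcp_pos: [617.0, -52.1, 117.5]
eef_rot: [-1.571, 0.001, -1.49]
contact_force: [0.2, -0.5, 0.4]
gripper_width: 0.4
```

View pics/w6.png

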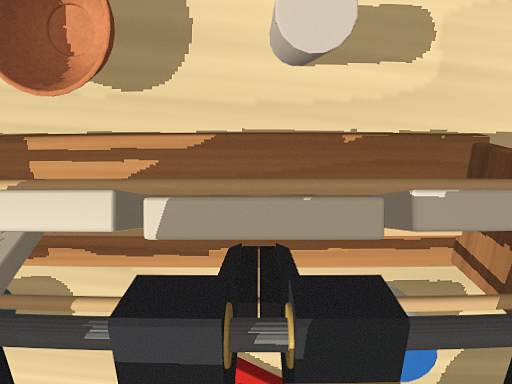

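The bat's top edge (rows 195–240) now lines up with its neighbours, so it has gone over. I'll retract and check that it stays.

```bash
python3 -m inch '[[0,0,-8,0,0,0],[0,0,-22,0,0,0],[0,0,-40,0,0,0],[0,0,-60,0,0,0],[0,0,-80,0,0,0],[0,0,-98,0,0,0],[0,0,-110,0,0,0],[0,0,-115,0,0,0],[0,0,-115,0,0,0]]'
python3 - <<'E'
from h import *
cv2.imwrite("pics/w7.png",ctrl.read_camera("wrist")[:,:,::-1])
E
```

```text
clock: 8.75
tcp_pos: [501.7, -61.4, 117.9]
eef_rot: [-1.571, 0.001, -1.49]
contact_force: [0.5, 0.2, -0.0]
gripper_width: 0.5
```

View pics/w7.png

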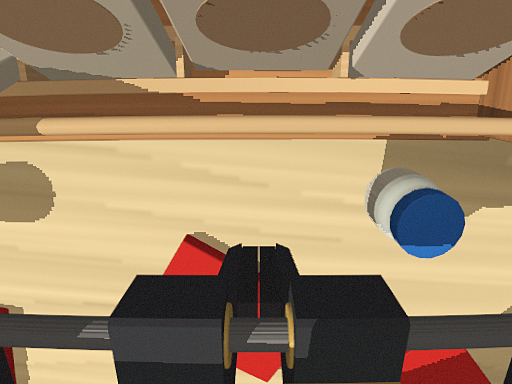

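The third bat now leans back in line with its neighbours, and all three front faces show their marks. Next is the leftmost bat.

```bash
python3 -m inch '[[-10,0,0,0,0,0],[-30,0,0,0,0,0],[-55,0,0,0,0,0],[-80,0,0,0,0,0],[-105,0,0,0,0,0],[-130,0,0,0,0,0],[-155,0,0,0,0,0],[-180,0,0,0,0,0],[-202,0,0,0,0,0],[-217,0,0,0,0,0],[-223,0,0,0,0,0],[-223,0,0,0,0,0]]'
python3 - <<'E'
from h import *
cv2.imwrite("pics/w8.png",ctrl.read_camera("wrist")[:,:,::-1])
E
```

```text
clock: 10.0
tcp_pos: [484.2, 161.7, 118.0]
eef_rot: [-1.571, 0.001, -1.489]
contact_force: [-0.1, 0.8, -0.4]
gripper_width: 0.6
```

View pics/w8.png

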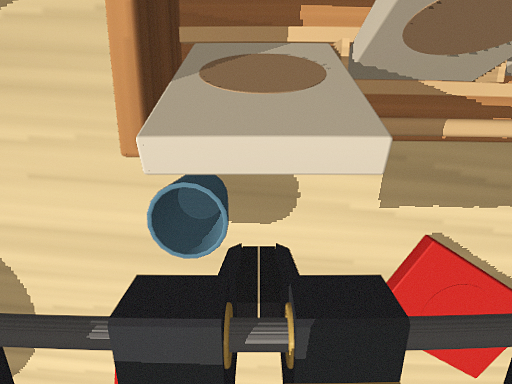

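The bat's top edge spans cols 138–392, centred on the fingers (col 259) and square to them. The cup at (187,215) is well below the tips. I'll push.

```bash
python3 -m inch '[[0,0,8,0,0,0],[0,0,18,0,0,0],[0,0,28,0,0,0],[0,0,36,0,0,0],[0,0,42,0,0,0],[0,0,47,0,0,0],[0,0,52,0,0,0],[0,0,57,0,0,0],[0,0,62,0,0,0],[0,0,67,0,0,0],[0,0,72,0,0,0],[0,0,72,0,0,0]]'
python3 - <<'E'
from h import *
cv2.imwrite("pics/w9.png",ctrl.read_camera("wrist")[:,:,::-1])
E
```

```text
clock: 11.25
tcp_pos: [556.7, 166.8, 117.8]
eef_rot: [-1.571, 0.001, -1.49]
contact_force: [0.6, 0.7, 0.6]
gripper_width: 0.4
```

View pics/w9.png

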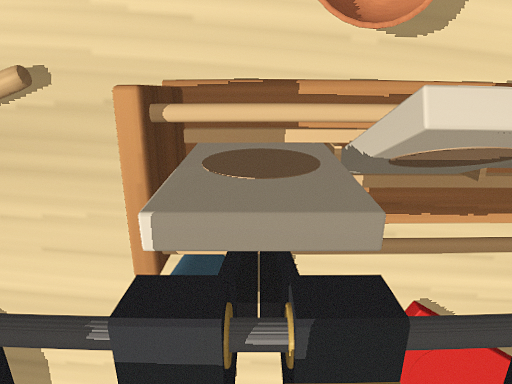

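The bat is turning evenly, with its edge at rows 212–250 and held on the fingers. I'll continue.

```bash
python3 -m inch '[[0,0,5,0,0,0],[0,0,10,0,0,0],[0,0,15,0,0,0],[0,0,20,0,0,0],[0,0,25,0,0,0],[0,0,29,0,0,0],[0,0,33,0,0,0],[0,0,37,0,0,0],[0,0,41,0,0,0],[0,0,44,0,0,0],[0,0,44,0,0,0]]'
python3 - <<'E'
from h import *
cv2.imwrite("pics/w10.png",ctrl.read_camera("wrist")[:,:,::-1])
E
```

```text
clock: 12.4
tcp_pos: [600.4, 170.4, 117.8]
eef_rot: [-1.571, 0.001, -1.49]
contact_force: [0.1, 0.7, -1.0]
gripper_width: 0.4
```

View pics/w10.png

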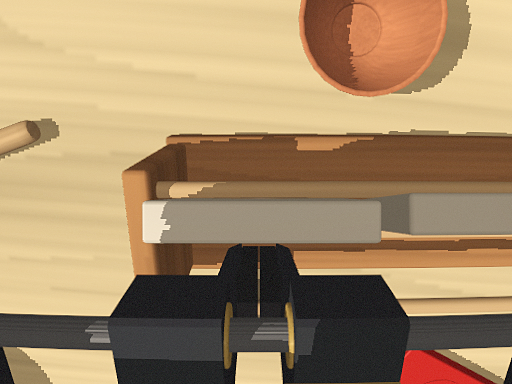

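It is over: its top edge (rows 200–243) lines up with the neighbour. I'll retract and move clear, then check with all cameras.

```bash
python3 -m inch '[[0,0,-8,0,0,0],[0,0,-22,0,0,0],[0,0,-40,0,0,0],[0,0,-60,0,0,0],[0,0,-80,0,0,0],[0,0,-100,0,0,0],[0,-15,-115,0,0,0],[0,-40,-125,0,0,0],[0,-65,-135,0,0,0],[0,-85,-145,0,0,0],[0,-100,-150,0,0,0],[0,-100,-150,0,0,0]]'
python3 - <<'E'
from h import *
for n in("top","side","wrist"):
    im=ctrl.read_camera(n)[:,:,::-1]
    if n=="top": im=cv2.resize(im[120:230,170:400],None,fx=3.4,fy=3.4,interpolation=2)
    if n=="side": im=cv2.resize(im[100:340,180:400],None,fx=2.4,fy=2.4,interpolation=2)
    cv2.imwrite(f"pics/{n}9.png",im)
E
```

```text
clock: 13.65
tcp_pos: [450.4, 158.2, 219.6]
eef_rot: [-1.567, 0.001, -1.489]
contact_force: [-0.1, 0.3, 0.8]
gripper_width: 0.2
```

View pics/top9.png

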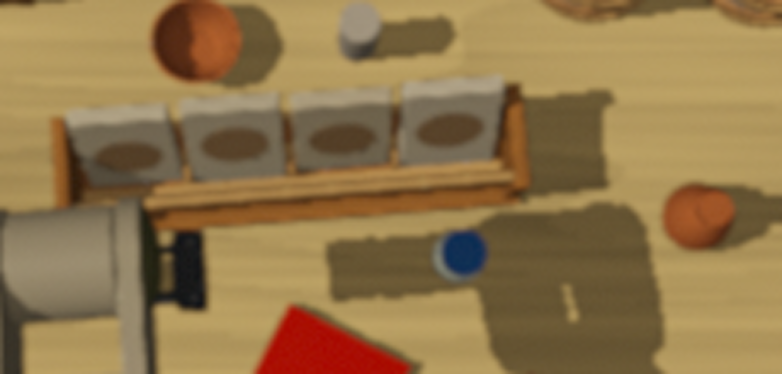

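View pics/side9.png

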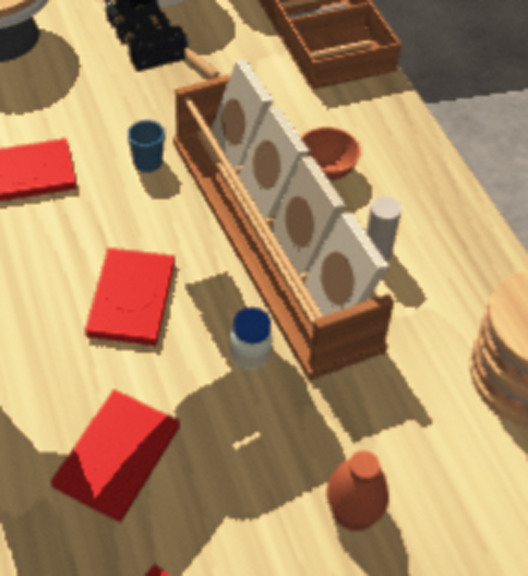

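View pics/wrist9.png

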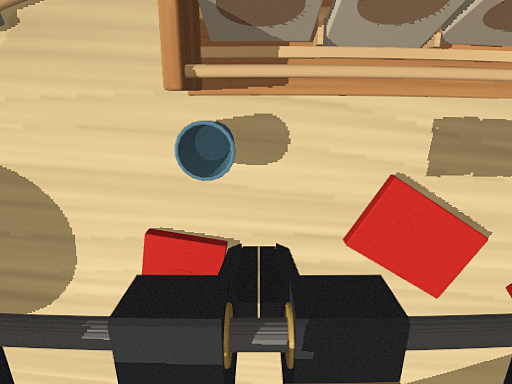

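All four bats lean back on the rear rail in one row, with their top edges and front marks in line in both the top and side views. The cup, jar, bowl, prop, vase and red slabs are still in place, and the tool is clear of everything. I'm handing in.

```bash
python3 -m inch '[[0,0,0,0,0,0],[0,0,0,0,0,0],[0,0,0,0,0,0]]'
python3 -c "
from station import ctrl
print(ctrl.sign_off())"
```

```text
clock: 14.1
tcp_pos: [450.3, 158.1, 216.4]
eef_rot: [-1.573, 0.001, -1.49]
contact_force: [0.5, -0.1, 0.4]
gripper_width: 0.3
the job is handed in; nothing more can be done
None
```

All four bats now stand in their bays leaning on the rear rail, and the job is handed in at 14.1 s of the 43 s allowed. I pushed back the two that had tipped forward, the leftmost (y ≈ +168 mm) and the third (y ≈ −56 mm), with the shut fingertips.

- **Missed first push:** my first pass at the third bat touched nothing. In the pictures the half-open fingertips were about 30 mm above the reported TCP and passed over the bat. The tips looked just as high when shut, against the stated tool frame. I backed off, shut the fingers, went 25 mm lower, and both pushes then worked.
- **Last checks:** the top and side views show all four bats in line. I saw no movement of the two other bats, the cup, jar, bowl, prop, vase or red slabs. I judged this by eye and did not measure their positions or the final lean angles. In the last views the arm partly hid the cup from above, and I did not check the brush separately.
- **Forces:** the readings, taken at the end of each move, stayed at about 1 N. The tool was clear of everything at hand-in.

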